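# Unload and rinse the heating block

### The job

The run is over: lift every cartridge out of the dark metal block by its fin and stand it upright on the floor of the grey tray. When all are in the tray, take the wash wand from its rest, dip its tip well down into the steel beaker and then into the square well in the middle of the block, and lay the wand back on its rest. Do not tip over the cartridges or the beaker, and leave the other things on the bench where they are.

Things in the scene. Friction and masses are not known exactly. Their poses are not given: they have to be found in the camera images.
- block: Fixed dark metal block, 145 x 145 mm, 36 mm high; origin at the centre of its underside, z up. Four tight rectangular pockets (37.5 mm along the block's x, 31.5 mm along y), 28 mm deep, at x = +-45, y = +-45 mm; those not holding a cartridge are empty. In its middle an open square well, 41.5 x 41.5 mm, 28 mm deep (floor 8 mm above the underside).
- tray: Loose grey plastic tray, 160 x 160 mm outside, 20 mm high, walls and floor 5 mm thick, 0.6 kg; origin at the centre of its underside.
- cart1: White plastic cartridge, about 60 g (may be absent): body 36 mm (x) x 30 mm (y) x 28 mm high, on its top in the middle a fin 24 mm long (x), 10 mm thick (y) and 24 mm high, to be gripped across its y. Origin at the centre of its underside, z up. It starts in a pocket of the block, its body flush with the block's top so that only the fin stands out; clearance in the pocket about 0.75 mm a side.
- cart2: White plastic cartridge, about 60 g (may be absent): body 36 mm (x) x 30 mm (y) x 28 mm high, on its top in the middle a fin 24 mm long (x), 10 mm thick (y) and 24 mm high, to be gripped across its y. Origin at the centre of its underside, z up. It starts in a pocket of the block, its body flush with the block's top so that only the fin stands out; clearance in the pocket about 0.75 mm a side.
- cart3: White plastic cartridge, about 60 g (may be absent): body 36 mm (x) x 30 mm (y) x 28 mm high, on its top in the middle a fin 24 mm long (x), 10 mm thick (y) and 24 mm high, to be gripped across its y. Origin at the centre of its underside, z up. It starts in a pocket of the block, its body flush with the block's top so that only the fin stands out; clearance in the pocket about 0.75 mm a side.
- cart4: White plastic cartridge, about 60 g (may be absent): body 36 mm (x) x 30 mm (y) x 28 mm high, on its top in the middle a fin 24 mm long (x), 10 mm thick (y) and 24 mm high, to be gripped across its y. Origin at the centre of its underside, z up. It starts in a pocket of the block, its body flush with the block's top so that only the fin stands out; clearance in the pocket about 0.75 mm a side.
- beaker: Loose open steel beaker, about 200 g, 70 mm outside diameter, 50 mm high, wall 3 mm, floor 4 mm; origin at the centre of its underside, z up.
- rest: Fixed wand rest: white base 130 x 70 x 8 mm, origin at the centre of its underside. Two steel forks, 10 mm thick, at x = +-45 mm; each has a saddle 74 mm above the underside between two lips that rise to 90 mm and stand 22 mm apart (in y). Between the forks there is free room down to the base.
- wand: Loose wash wand, about 70 g: a black straight bar 140 mm long (x), 12 x 12 mm thick, origin at the bar's centre; at its -x end (x = -64 mm) a thin steel shank points straight down (-z) and ends in a white tip. At the start the bar lies in the two forks of the rest, its x axis along the rest's x, its origin 80 mm above the rest's underside, its tip end towards the robot.
- wand_tip (a point): Lowest point of the wand's white tip (14 mm diameter, 18 mm long), at x = -64, z = -65 mm from the bar's centre in the wand's frame.
- jar: Bystander, to be left alone: white closed jar, 44 mm diameter, 45 mm high; origin at its underside.
- marker: Bystander, to be left alone: black pen, 130 mm long, lying; origin at its underside's middle.
- dish: Bystander, to be left alone: small white dish, 60 mm diameter, 14 mm high; origin at its underside.
- washbottle: Bystander, to be left alone: white bottle, 54 mm diameter, 130 mm high; origin at its underside.
- weight: Bystander, to be left alone: brass cylinder, 32 mm diameter, 30 mm high; origin at its underside.
There are look-alikes about, which are no part of the job. There is more than one size of the wand; the one meant has the size given above.

How it is judged:
By the outcome, as a careful person would: the job done as asked, in the order asked, and still so for the second after the job is handed in, with the robot touching nothing.
Of cart1, cart2, cart3, cart4 only 2 to 4 are there at a start; the rules pass over those that are not, and their reading is None.
At some moment in a run one of beaker, tray may be knocked a few centimetres aside while the robot is not near it.
It also fails if it takes over 210 s, if anything falls off the work surface, if the arm or the gripper's body presses on something with over 40 N, if the wrist force passes 120 N, or if a joint passes its speed limit or range.

### The arm

A 7-joint arm with a two-finger parallel gripper is mounted at the origin on the work surface. World frame = base frame: x ahead of the robot, y to its left, z up, the work surface at z = 0. Lengths are in m, angles in rad, forces in N, time in s.
With the tool pointing down it reaches from about 0.425 to 0.875 m from the base axis. Payload 4.7 kg.
Tool frame: the origin (TCP) lies at the very end of the fingers, on their centre line; the grasp point (between the pads) lies 19 mm behind it (manip.grip_depth is the distance from the TCP to the grasp point, in m); z points along the fingers, y is the line along which they close (so a half turn about z gives the same grasp; the last joint's range is limited). The gripper opens to 87 mm and grips with 3 to 60 N. Pads are 19 mm wide; open, the fingers measure 117 mm over their backs; the gripper's body (75 mm by 190 mm) begins 51 mm behind the grasp point.
Start: joints at [1.135, 0.321, -0.07, 1.45, 0.023, 1.371, -0.057], TCP at [0.283, -0.585, 0.223] pointing down, gripper open.
Joint ranges: [-2.86, 2.86], [-0.3, 2.09], [-1.38, 1.24], [0.06, 2.45], [-1.56, 4.7], [0.09, 2.05], [-2.69, 2.69]. Speed limits (rad/s): [2.57, 2.57, 3.14, 3.14, 3.14, 3.14, 3.14].

### API

Orientations are given as a rotation vector (axis times angle).
In Python, from station import manip gives the robot as it stands.
- The arm moves only by the tool servo_tool, never from a script. Its argument "motion" is a list of rows, each an object of numbers: "rx", "ry", "rz": the turn, a rotation vector about the tool's x, y, z in degrees; "dx", "dy", "dz": the shift along the tool's x, y, z in m; "grip": the closure, from 0 (fully open) to 1 (shut). A call has 1 to 5 rows; each row is the pose to reach, as a shift and turn from the pose commanded when the call began, along the tool's axes at that moment; what a row does not reach only later rows make up. A row lasts 1/8 s, in which the tool goes at most 62.5 mm and 10.7 degrees, less where a joint would pass 70% of its speed; a pose out of reach is approached as far as the arm can. A call with a gripper value outside its range is refused whole. The fingers move at their own pace and stop on an object; "force" is the grip in N (left out, the last holds). Time passes only in rows, so rows that repeat a pose let the fingers close. It gives the time, the measured TCP pose, the force, the opening and the grip force at its end, in the units of the state.
- manip.get_state(): the state, without advancing time (a new reading comes with each control period).
- manip.read_camera(name): name is "scene" or "top" or "wrist"; returns a dict with "pixels" (400x640x3 uint8, red, green, blue), "z_map" (400x640 float32, m along the optical axis (not along the pixel's ray), 0 where there is no reading), "intrinsics" (3x3 intrinsics, pixels), "rvec" (rotation vector, rad) and "tvec" (3), from world to camera coordinates, as OpenCV has them. Camera axes: x right, y down, z forward; pixel columns grow to the right and rows downward; lengths in m; the calibration is good to about 2 mm. A picture is of the moment at which its call begins.
- manip.close_job(): hands the job in; it is judged then, once.
The state is a dict: "t": time; "joints": joint angles; "qd": joint speeds; "effort": joint torques, N m; "eef_pos": TCP position; "eef_rot": TCP orientation; "contact_force": force on the tool from outside, world axes, zero at the start; "wrist_torque": the same for the moment, N m; "grip_width": finger opening in m; "finger_force": force on a finger pad.
Only numpy, scipy, OpenCV 4.12 (cv2) and the standard library are available. Lean on these libraries where they do the work, as an engineer would, in place of code of your own. Each camera call takes 0.05 s, during which the arm holds its last target. There are 200 camera calls.

## Working session

There is one attempt and no reset: what is moved stays moved. The work goes in short steps, Python scripts to look and compute and a tool call to move; the robot and the scene stay as the last step left them, time stands still between calls to the robot, and variables do not carry over. Pictures are saved under pics/ and viewed, at most 14 in all, crops included, and the job is handed in when it is done.

Besides the shell and the picture viewer there is one more tool, called as name(argument=value, ...) on one line, values as JSON. servo_tool: Moves the arm, as the interface text tells. Its arguments: {"type":"object","properties":{"motion":{"type":"array"},"force":{"type":"number"}},"required":["motion"]}

```bash
mkdir -p pics; ls
cat > h.py <<'E'
import numpy as np, cv2
from scipy.spatial.transform import Rotation as R
from station import manip
def cam(n):
    c=manip.read_camera(n); c['R']=R.from_rotvec(np.ravel(c['rvec'])).as_matrix(); c['t']=np.ravel(c['tvec']); return c
def cloud(c):
    z=c['z_map']; K=c['intrinsics']; v,u=np.mgrid[:z.shape[0],:z.shape[1]]
    p=np.stack([(u-K[0,2])/K[0,0]*z,(v-K[1,2])/K[1,1]*z,z],-1)
    w=(p-c['t'])@c['R']; w[z==0]=np.nan; return w
def atz(c,u,v,h):
    K=c['intrinsics']; d=c['R'].T@np.array([(u-K[0,2])/K[0,0],(v-K[1,2])/K[1,1],1]); o=-c['R'].T@c['t']
    return o+d*(h-o[2])/d[2]
def save(c,f,crop=None,s=1):
    im=c['pixels'][...,::-1]
    if crop: im=im[crop[1]:crop[3],crop[0]:crop[2]]
    cv2.imwrite('pics/'+f,cv2.resize(im,None,fx=s,fy=s,interpolation=cv2.INTER_CUBIC))
def st():
    s=manip.get_state(); m=R.from_rotvec(s['eef_rot']).as_matrix()
    print(s['t'],np.round(s['eef_pos'],4),np.round(m,3).tolist(),s['grip_width'],np.round(s['contact_force'],1),np.round(s['joints'],2)); return s,m
E
python3 - <<'E'
from h import *
import pickle
for n in('top','scene'):
    c=cam(n); save(c,n+'0.png'); pickle.dump(c,open(n+'0.pkl','wb')); print(n,-c['R'].T@c['t'])
st()
E
```

```text
pics
top [ 0.34344263 -0.02287224  1.47498041]
scene [ 1.31621313 -0.03973651  1.11625303]
0.1 [ 0.2824 -0.5849  0.2216] [[0.901, 0.435, -0.001], [0.435, -0.901, 0.001], [-0.0, -0.002, -1.0]] 0.08706279402173642 [-0.1 -0.5  0.5] [ 1.14  0.32 -0.07  1.45  0.02  1.37 -0.06]
```

View pics/top0.png

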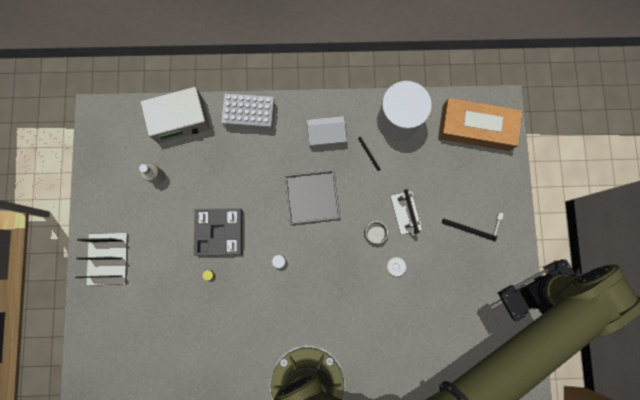

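View pics/scene0.png

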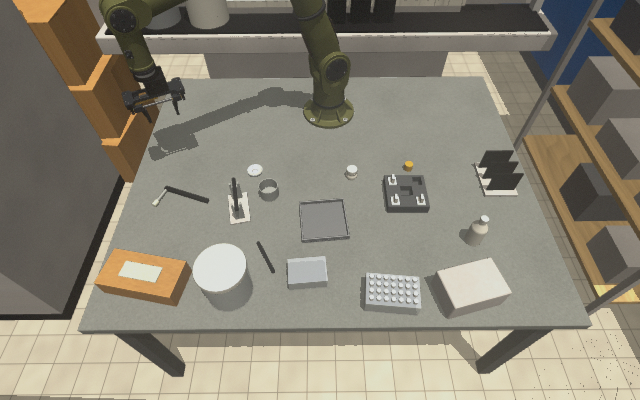

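Run:
```python
from h import *
import pickle
c=pickle.load(open('top0.pkl','rb')); s=pickle.load(open('scene0.pkl','rb'))
a=cv2.resize(c['pixels'][202:262,188:248],(480,480),interpolation=2)
b=cv2.resize(c['pixels'][182:257,358:433],(300,300),interpolation=2)
d=cv2.resize(s['pixels'][150:225,210:285],(300,300),interpolation=2)
m=np.zeros((600,780,3),np.uint8); m[:480,:480]=a; m[:300,480:]=b; m[300:,480:]=d
cv2.imwrite('pics/m.png',m[...,::-1])
w=cloud(c)
def box(u0,v0,u1,v1,zl,zh,nm):
    q=w[v0:v1,u0:u1].reshape(-1,3); q=q[(q[:,2]>zl)&(q[:,2]<zh)]
    (cx,cy),(a,b),g=cv2.minAreaRect((q[:,:2]*1000).astype(np.float32)); print(nm,len(q),round(cx,1),round(cy,1),a,b,g,'meanz',q[:,2].mean(),q[:,:2].mean(0))
box(188,202,250,262,.025,.045,'block')
for n,u,v in(('a',203,217),('b',232,217),('c',232,246)): box(u-10,v-10,u+10,v+10,.048,.075,n)
box(280,165,346,230,.012,.03,'tray')
box(360,218,391,248,.03,.07,'beaker')
box(388,185,425,240,.003,.02,'rest')
box(388,185,425,240,.076,.1,'wand')
box(435,205,510,250,.005,.1,'decoy')
box(385,255,410,280,.005,.1,'dish')
```

```text
block 1794 473.3 269.8 146.3408660888672 146.1092071533203 0.4689013957977295 meanz 0.03528463003001705 [0.47464463 0.26716085]
a 32 518.0 313.3 22.359703063964844 8.99191951751709 1.4777929782867432 meanz 0.057550753093881024 [0.51812098 0.31301442]
b 32 518.8 223.9 22.977428436279297 9.94603157043457 3.5104122161865234 meanz 0.05817687489299862 [0.51873677 0.22369451]
c 31 428.1 224.1 9.372157096862793 23.743860244750977 86.10338592529297 meanz 0.057728352673130895 [0.42865644 0.22375184]
tray 348 579.1 -29.0 160.9440155029297 160.2165069580078 5.082844257354736 meanz 0.018569916887604287 [ 0.57891818 -0.02891548]
beaker 112 457.3 -225.8 67.73674011230469 69.3594970703125 25.654611587524414 meanz 0.0452729795524325 [ 0.4576622  -0.22755183]
rest 674 521.4 -331.7 117.79969024658203 176.52549743652344 86.96776580810547 meanz 0.007293534059138415 [ 0.51864024 -0.32451889]
wand 240 515.6 -331.2 138.57884216308594 34.53977966308594 12.161514282226562 meanz 0.08489713658384997 [ 0.51515524 -0.33041351]
decoy 528 467.3 -543.6 241.26541137695312 141.89718627929688 88.30145263671875 meanz 0.012255998754749673 [ 0.46634799 -0.54546972]
dish 226 347.0 -296.7 74.09406280517578 70.05490112304688 0.3777278661727905 meanz 0.010131864533259547 [ 0.34974582 -0.29118998]
```

View pics/m.png

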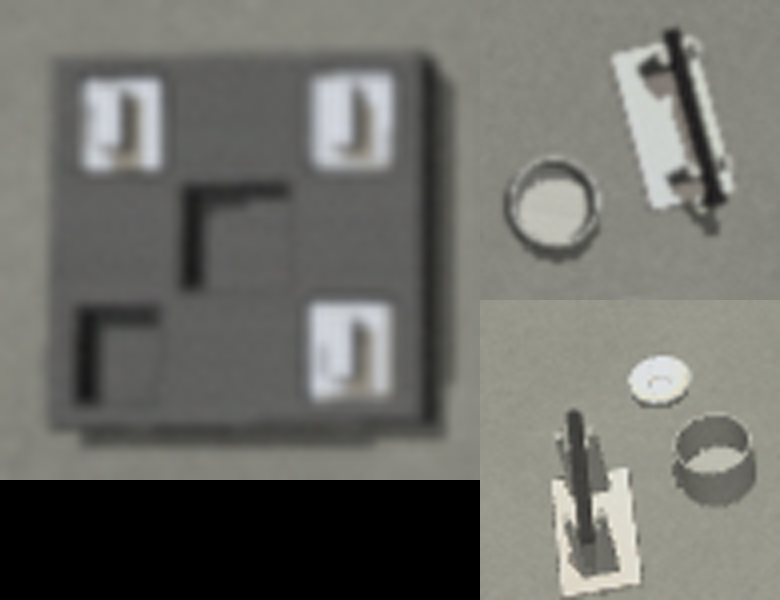

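servo_tool(motion=[{"dx": 0.04, "dy": -0.025, "rz": 5, "grip": 0}, {"dx": 0.095, "dy": -0.058, "rz": 10, "grip": 0}, {"dx": 0.15, "dy": -0.092, "rz": 15, "grip": 0}, {"dx": 0.205, "dy": -0.125, "rz": 20, "grip": 0}, {"dx": 0.256, "dy": -0.156, "rz": 25.8, "grip": 0}])

```text
validation failed for argument at $.mo...
```

servo_tool(motion=[{"dx": 0.04, "dy": -0.025, "dz": 0.0, "rx": 0.0, "ry": 0.0, "rz": 5.0, "grip": 0.0}, {"dx": 0.095, "dy": -0.058, "dz": 0.0, "rx": 0.0, "ry": 0.0, "rz": 10.0, "grip": 0.0}, {"dx": 0.15, "dy": -0.092, "dz": 0.0, "rx": 0.0, "ry": 0.0, "rz": 15.0, "grip": 0.0}, {"dx": 0.205, "dy": -0.125, "dz": 0.0, "rx": 0.0, "ry": 0.0, "rz": 20.0, "grip": 0.0}, {"dx": 0.256, "dy": -0.156, "dz": 0.0, "rx": 0.0, "ry": 0.0, "rz": 25.8, "grip": 0.0}])

```text
t: 0.72
eef_pos: [0.4445, -0.3339, 0.2223]
eef_rot: [3.142, -0.006, -0.0]
contact_force: [0.7, 0.2, -0.7]
grip_width: 0.0872
finger_force: 0.0
```

servo_tool(motion=[{"dx": 0.015, "dy": -0.055, "dz": 0.0, "rx": 0.0, "ry": 0.0, "rz": 0.0, "grip": 0.0}, {"dx": 0.03, "dy": -0.11, "dz": 0.0, "rx": 0.0, "ry": 0.0, "rz": 0.0, "grip": 0.0}, {"dx": 0.045, "dy": -0.17, "dz": 0.0, "rx": 0.0, "ry": 0.0, "rz": 0.0, "grip": 0.0}, {"dx": 0.06, "dy": -0.23, "dz": 0.0, "rx": 0.0, "ry": 0.0, "rz": 0.0, "grip": 0.0}, {"dx": 0.074, "dy": -0.28, "dz": 0.0, "rx": 0.0, "ry": 0.0, "rz": 0.0, "grip": 0.0}])

```text
t: 1.35
eef_pos: [0.518, -0.0531, 0.2224]
eef_rot: [3.142, 0.002, -0.0]
contact_force: [1.0, -0.4, 0.9]
grip_width: 0.087
finger_force: 0.0
```

servo_tool(motion=[{"dx": 0.0, "dy": -0.06, "dz": 0.0, "rx": 0.0, "ry": 0.0, "rz": 0.0, "grip": 0.5}, {"dx": 0.0, "dy": -0.12, "dz": 0.0, "rx": 0.0, "ry": 0.0, "rz": 0.0, "grip": 0.5}, {"dx": 0.0, "dy": -0.18, "dz": 0.0, "rx": 0.0, "ry": 0.0, "rz": 0.0, "grip": 0.5}, {"dx": 0.0, "dy": -0.24, "dz": 0.0, "rx": 0.0, "ry": 0.0, "rz": 0.0, "grip": 0.5}, {"dx": 0.0, "dy": -0.278, "dz": 0.0, "rx": 0.0, "ry": 0.0, "rz": 0.0, "grip": 0.5}])

```text
t: 1.98
eef_pos: [0.517, 0.2256, 0.2223]
eef_rot: [-3.141, -0.005, 0.001]
contact_force: [0.0, -0.7, 0.7]
grip_width: 0.0469
finger_force: 0.0
```

Wrist camera check over the cartridge.

Run:
```python
from h import *
st(); c=cam('wrist'); save(c,'w1.png'); w=cloud(c); v,u=np.mgrid[:400,:640]
m=(w[...,2]>.049)&(w[...,2]<.075)&(w[...,0]>.38)&(w[...,0]<.56)&(w[...,1]>.17)&(w[...,1]<.35)
n,l,s,_=cv2.connectedComponentsWithStats(m.astype(np.uint8))
for i in range(1,n):
    if s[i,4]>60:
        q=w[l==i]; q=q[q[:,2]>np.median(q[:,2])-.004]; print(s[i],np.round(q.mean(0),4),cv2.minAreaRect((q[:,:2]*1000).astype(np.float32)))
m=(w[...,2]>.03)&(w[...,2]<.042); q=w[m]; print(cv2.minAreaRect((q[:,:2]*1000).astype(np.float32)), np.median(q[:,2]))
```

```text
1.975 [0.517  0.2256 0.2223] [[1.0, 0.003, -0.001], [0.003, -1.0, 0.001], [-0.001, -0.001, -1.0]] 0.046891189948553555 [ 0.  -0.7  0.7] [ 0.16  0.2  -0.69  1.65  0.13  1.34 -2.12]
[230 167  13  24 271] [0.5206 0.3128 0.0594] ((520.3802490234375, 313.13934326171875), (23.497426986694336, 10.425777435302734), 0.668587327003479)
[315 168  10  24 224] [0.5203 0.2236 0.0596] ((519.7840576171875, 223.26194763183594), (23.61118507385254, 9.590729713439941), 0.11742226034402847)
[314 244   9  23 196] [0.4304 0.2243 0.0596] ((430.15936279296875, 224.38356018066406), (23.898733139038086, 9.257115364074707), 0.27318137884140015)
((487.3641662597656, 371.9279479980469), (387.27362060546875, 268.7747497558594), 62.27294921875) 0.0356971907056786
```

View pics/w1.png

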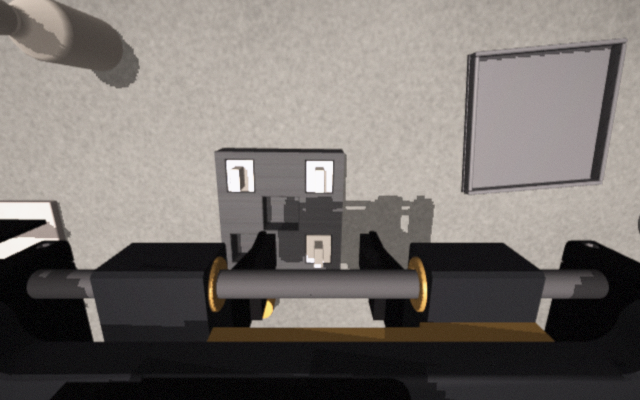

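servo_tool(motion=[{"dx": 0.002, "dy": 0.002, "dz": 0.05, "rx": 0.0, "ry": 0.0, "rz": 0.0, "grip": 0.5}, {"dx": 0.002, "dy": 0.002, "dz": 0.1, "rx": 0.0, "ry": 0.0, "rz": 0.0, "grip": 0.5}, {"dx": 0.002, "dy": 0.002, "dz": 0.145, "rx": 0.0, "ry": 0.0, "rz": 0.0, "grip": 0.5}, {"dx": 0.002, "dy": 0.002, "dz": 0.17, "rx": 0.0, "ry": 0.0, "rz": 0.0, "grip": 0.5}, {"dx": 0.002, "dy": 0.002, "dz": 0.183, "rx": 0.0, "ry": 0.0, "rz": 0.0, "grip": 0.5}])

```text
t: 2.65
eef_pos: [0.519, 0.2193, 0.0376]
eef_rot: [3.141, -0.001, -0.004]
contact_force: [-0.0, 0.1, 0.0]
grip_width: 0.0431
finger_force: 0.0
```

servo_tool(force=25, motion=[{"dx": 0.0, "dy": 0.0, "dz": 0.0, "rx": 0.0, "ry": 0.0, "rz": 0.0, "grip": 1.0}, {"dx": 0.0, "dy": 0.0, "dz": 0.0, "rx": 0.0, "ry": 0.0, "rz": 0.0, "grip": 1.0}, {"dx": 0.0, "dy": 0.0, "dz": 0.0, "rx": 0.0, "ry": 0.0, "rz": 0.0, "grip": 1.0}, {"dx": 0.0, "dy": 0.0, "dz": 0.0, "rx": 0.0, "ry": 0.0, "rz": 0.0, "grip": 1.0}])

```text
t: 3.15
eef_pos: [0.5209, 0.222, 0.0407]
eef_rot: [-3.138, 0.001, -0.004]
contact_force: [-0.5, 6.9, 0.9]
grip_width: 0.0115
finger_force: 3.3
```

servo_tool(force=25, motion=[{"dx": 0.0, "dy": -0.001, "dz": 0.0, "rx": 0.0, "ry": 0.0, "rz": 0.0, "grip": 1.0}, {"dx": 0.0, "dy": -0.001, "dz": 0.0, "rx": 0.0, "ry": 0.0, "rz": 0.0, "grip": 1.0}, {"dx": 0.0, "dy": -0.001, "dz": 0.0, "rx": 0.0, "ry": 0.0, "rz": 0.0, "grip": 1.0}, {"dx": 0.0, "dy": -0.001, "dz": 0.0, "rx": 0.0, "ry": 0.0, "rz": 0.0, "grip": 1.0}])

```text
t: 3.65
eef_pos: [0.5206, 0.223, 0.0403]
eef_rot: [-3.139, -0.0, -0.003]
contact_force: [0.5, 5.0, 2.7]
grip_width: 0.01
finger_force: 24.9
```

Gripped. Lift.

servo_tool(motion=[{"dx": 0.0, "dy": -0.001, "dz": -0.01, "rx": 0.0, "ry": 0.0, "rz": 0.0, "grip": 1.0}, {"dx": 0.0, "dy": -0.001, "dz": -0.02, "rx": 0.0, "ry": 0.0, "rz": 0.0, "grip": 1.0}, {"dx": 0.0, "dy": -0.001, "dz": -0.035, "rx": 0.0, "ry": 0.0, "rz": 0.0, "grip": 1.0}, {"dx": 0.0, "dy": -0.001, "dz": -0.055, "rx": 0.0, "ry": 0.0, "rz": 0.0, "grip": 1.0}, {"dx": 0.0, "dy": -0.001, "dz": -0.08, "rx": 0.0, "ry": 0.0, "rz": 0.0, "grip": 1.0}])

```text
t: 4.28
eef_pos: [0.5197, 0.2205, 0.1205]
eef_rot: [3.139, -0.002, -0.002]
contact_force: [0.7, 0.3, -0.6]
grip_width: 0.0099
finger_force: 25.0
```

```bash
cat > tray.py <<'E'
from h import *
def box(w,u0,v0,u1,v1,zl,zh,nm):
    q=w[v0:v1,u0:u1].reshape(-1,3); q=q[(q[:,2]>zl)&(q[:,2]<zh)]
    if len(q)<5: print(nm,'few'); return
    r=cv2.minAreaRect((q[:,:2]*1000).astype(np.float32)); print(nm,len(q),np.round(r[0],1),np.round(r[1],1),round(r[2],1))
st(); c=cam('top'); w=cloud(c)
box(w,270,155,356,240,.012,.03,'tray')
box(w,352,205,393,258,.03,.07,'beaker')
box(w,270,155,356,240,.048,.075,'fins')
E
python3 tray.py
```

```text
4.275 [0.5197 0.2205 0.1205] [[1.0, -0.001, -0.001], [-0.001, -1.0, -0.002], [-0.001, 0.002, -1.0]] 0.009909312840974944 [ 0.7  0.3 -0.6] [ 0.14  0.28 -0.68  1.77  0.19  1.16 -2.17]
tray 346 [605.9 -26.6] [214.6 159.9] 5.0
beaker 110 [ 457.1 -225.6] [67.7 68.5] 26.7
fins few
```

servo_tool(motion=[{"dx": 0.015, "dy": 0.035, "dz": 0.0, "rx": 0.0, "ry": 0.0, "rz": 0.0, "grip": 1.0}, {"dx": 0.04, "dy": 0.09, "dz": 0.0, "rx": 0.0, "ry": 0.0, "rz": 0.0, "grip": 1.0}, {"dx": 0.065, "dy": 0.15, "dz": 0.0, "rx": 0.0, "ry": 0.0, "rz": 0.0, "grip": 1.0}, {"dx": 0.09, "dy": 0.205, "dz": 0.0, "rx": 0.0, "ry": 0.0, "rz": 0.0, "grip": 1.0}, {"dx": 0.107, "dy": 0.247, "dz": 0.0, "rx": 0.0, "ry": 0.0, "rz": 0.0, "grip": 1.0}])

```text
t: 4.95
eef_pos: [0.6273, -0.0297, 0.1198]
eef_rot: [3.139, -0.006, -0.001]
contact_force: [-0.5, 0.1, -0.1]
grip_width: 0.0097
finger_force: 25.0
```

servo_tool(motion=[{"dx": 0.0, "dy": 0.0, "dz": 0.0, "rx": 0.0, "ry": 0.0, "rz": 0.0, "grip": 1.0}, {"dx": 0.0, "dy": 0.0, "dz": 0.02, "rx": 0.0, "ry": 0.0, "rz": 0.0, "grip": 1.0}, {"dx": 0.0, "dy": 0.0, "dz": 0.045, "rx": 0.0, "ry": 0.0, "rz": 0.0, "grip": 1.0}, {"dx": 0.0, "dy": 0.0, "dz": 0.065, "rx": 0.0, "ry": 0.0, "rz": 0.0, "grip": 1.0}, {"dx": 0.0, "dy": 0.0, "dz": 0.075, "rx": 0.0, "ry": 0.0, "rz": 0.0, "grip": 1.0}])

```text
t: 5.58
eef_pos: [0.6256, -0.0238, 0.0425]
eef_rot: [-3.141, -0.002, 0.005]
contact_force: [-0.6, 0.1, -0.6]
grip_width: 0.0097
finger_force: 25.0
```

servo_tool(motion=[{"dx": 0.0, "dy": 0.0, "dz": 0.002, "rx": 0.0, "ry": 0.0, "rz": 0.0, "grip": 1.0}, {"dx": 0.0, "dy": 0.0, "dz": 0.004, "rx": 0.0, "ry": 0.0, "rz": 0.0, "grip": 1.0}, {"dx": 0.0, "dy": 0.0, "dz": 0.005, "rx": 0.0, "ry": 0.0, "rz": 0.0, "grip": 1.0}, {"dx": 0.0, "dy": 0.0, "dz": 0.005, "rx": 0.0, "ry": 0.0, "rz": 0.0, "grip": 1.0}])

```text
t: 6.08
eef_pos: [0.6273, -0.025, 0.04]
eef_rot: [3.141, -0.001, 0.001]
contact_force: [0.6, -0.6, -0.5]
grip_width: 0.0099
finger_force: 25.0
```

servo_tool(motion=[{"dx": 0.0, "dy": 0.0, "dz": 0.001, "rx": 0.0, "ry": 0.0, "rz": 0.0, "grip": 1.0}, {"dx": 0.0, "dy": 0.0, "dz": 0.002, "rx": 0.0, "ry": 0.0, "rz": 0.0, "grip": 1.0}, {"dx": 0.0, "dy": 0.0, "dz": 0.003, "rx": 0.0, "ry": 0.0, "rz": 0.0, "grip": 1.0}, {"dx": 0.0, "dy": 0.0, "dz": 0.003, "rx": 0.0, "ry": 0.0, "rz": 0.0, "grip": 1.0}])

```text
t: 6.58
eef_pos: [0.6271, -0.0248, 0.0372]
eef_rot: [3.141, -0.001, 0.0]
contact_force: [-2.8, 0.4, 5.4]
grip_width: 0.0099
finger_force: 25.0
```

servo_tool(motion=[{"dx": 0.0, "dy": 0.0, "dz": 0.0, "rx": 0.0, "ry": 0.0, "rz": 0.0, "grip": 0.6}, {"dx": 0.0, "dy": 0.0, "dz": 0.0, "rx": 0.0, "ry": 0.0, "rz": 0.0, "grip": 0.6}, {"dx": 0.0, "dy": 0.0, "dz": -0.02, "rx": 0.0, "ry": 0.0, "rz": 0.0, "grip": 0.6}, {"dx": 0.0, "dy": 0.0, "dz": -0.05, "rx": 0.0, "ry": 0.0, "rz": 0.0, "grip": 0.5}, {"dx": 0.0, "dy": 0.0, "dz": -0.083, "rx": 0.0, "ry": 0.0, "rz": 0.0, "grip": 0.5}])

```text
t: 7.2
eef_pos: [0.6272, -0.0248, 0.1215]
eef_rot: [-3.142, 0.0, -0.001]
contact_force: [1.2, 1.0, -0.1]
grip_width: 0.0419
finger_force: 0.0
```

servo_tool(motion=[{"dx": -0.03, "dy": -0.05, "dz": 0.0, "rx": 0.0, "ry": 0.0, "rz": 0.0, "grip": 0.5}, {"dx": -0.065, "dy": -0.1, "dz": 0.0, "rx": 0.0, "ry": 0.0, "rz": 0.0, "grip": 0.5}, {"dx": -0.1, "dy": -0.15, "dz": 0.0, "rx": 0.0, "ry": 0.0, "rz": 0.0, "grip": 0.5}, {"dx": -0.135, "dy": -0.2, "dz": 0.0, "rx": 0.0, "ry": 0.0, "rz": 0.0, "grip": 0.5}, {"dx": -0.165, "dy": -0.23, "dz": 0.0, "rx": 0.0, "ry": 0.0, "rz": 0.0, "grip": 0.5}])

```text
t: 7.82
eef_pos: [0.4607, 0.2085, 0.1211]
eef_rot: [-3.141, -0.005, -0.003]
contact_force: [-0.2, -0.5, -0.0]
grip_width: 0.0436
finger_force: 0.0
```

servo_tool(motion=[{"dx": -0.02, "dy": -0.012, "dz": 0.0, "rx": 0.0, "ry": 0.0, "rz": 0.0, "grip": 0.5}, {"dx": -0.032, "dy": -0.018, "dz": 0.0, "rx": 0.0, "ry": 0.0, "rz": 0.0, "grip": 0.5}, {"dx": -0.032, "dy": -0.018, "dz": 0.0, "rx": 0.0, "ry": 0.0, "rz": 0.0, "grip": 0.5}])

```text
t: 8.2
eef_pos: [0.4305, 0.2224, 0.1199]
eef_rot: [3.141, -0.002, 0.002]
contact_force: [0.9, -0.2, -0.1]
grip_width: 0.0439
finger_force: 0.0
```

```bash
python3 tray.py
```

```text
8.2 [0.4305 0.2224 0.1199] [[1.0, -0.001, 0.001], [-0.001, -1.0, -0.001], [0.001, 0.001, -1.0]] 0.043850098752246186 [ 0.9 -0.2 -0.1] [ 0.18  0.1  -0.74  1.96  0.07  1.11 -2.16]
tray 363 [578.9 -30. ] [161.7 162.9] 5.6
beaker 112 [ 457.1 -225.8] [67.5 69.4] 31.8
fins 24 [623.1 -24.5] [ 6.3 22.3] 88.5
```

servo_tool(motion=[{"dx": 0.0, "dy": -0.001, "dz": 0.03, "rx": 0.0, "ry": 0.0, "rz": 0.0, "grip": 0.5}, {"dx": 0.0, "dy": -0.001, "dz": 0.06, "rx": 0.0, "ry": 0.0, "rz": 0.0, "grip": 0.5}, {"dx": 0.0, "dy": -0.001, "dz": 0.08, "rx": 0.0, "ry": 0.0, "rz": 0.0, "grip": 0.7}, {"dx": 0.0, "dy": -0.001, "dz": 0.08, "rx": 0.0, "ry": 0.0, "rz": 0.0, "grip": 0.7}])

```text
t: 8.75
eef_pos: [0.4307, 0.2228, 0.0384]
eef_rot: [3.141, -0.005, -0.003]
contact_force: [1.3, -0.1, -0.1]
grip_width: 0.0309
finger_force: 0.0
```

servo_tool(force=25, motion=[{"dx": 0.0, "dy": 0.0, "dz": 0.0, "rx": 0.0, "ry": 0.0, "rz": 0.0, "grip": 1.0}, {"dx": 0.0, "dy": 0.0, "dz": 0.0, "rx": 0.0, "ry": 0.0, "rz": 0.0, "grip": 1.0}, {"dx": 0.0, "dy": 0.0, "dz": 0.0, "rx": 0.0, "ry": 0.0, "rz": 0.0, "grip": 1.0}, {"dx": 0.0, "dy": 0.0, "dz": 0.0, "rx": 0.0, "ry": 0.0, "rz": 0.0, "grip": 1.0}, {"dx": 0.0, "dy": 0.0, "dz": 0.0, "rx": 0.0, "ry": 0.0, "rz": 0.0, "grip": 1.0}])

```text
t: 9.38
eef_pos: [0.4305, 0.2241, 0.0398]
eef_rot: [3.141, -0.001, 0.001]
contact_force: [1.0, -0.5, 1.0]
grip_width: 0.0099
finger_force: 25.0
```

servo_tool(motion=[{"dx": 0.0, "dy": 0.0, "dz": -0.01, "rx": 0.0, "ry": 0.0, "rz": 0.0, "grip": 1.0}, {"dx": 0.0, "dy": 0.0, "dz": -0.02, "rx": 0.0, "ry": 0.0, "rz": 0.0, "grip": 1.0}, {"dx": 0.0, "dy": 0.0, "dz": -0.035, "rx": 0.0, "ry": 0.0, "rz": 0.0, "grip": 1.0}, {"dx": 0.0, "dy": 0.0, "dz": -0.055, "rx": 0.0, "ry": 0.0, "rz": 0.0, "grip": 1.0}, {"dx": 0.0, "dy": 0.0, "dz": -0.08, "rx": 0.0, "ry": 0.0, "rz": 0.0, "grip": 1.0}])

```text
t: 10.0
eef_pos: [0.4295, 0.2242, 0.1207]
eef_rot: [3.141, -0.0, -0.002]
contact_force: [-0.0, 0.8, -0.5]
grip_width: 0.0096
finger_force: 25.0
```

servo_tool(motion=[{"dx": 0.02, "dy": 0.03, "dz": 0.0, "rx": 0.0, "ry": 0.0, "rz": 0.0, "grip": 1.0}, {"dx": 0.05, "dy": 0.08, "dz": 0.0, "rx": 0.0, "ry": 0.0, "rz": 0.0, "grip": 1.0}, {"dx": 0.08, "dy": 0.13, "dz": 0.0, "rx": 0.0, "ry": 0.0, "rz": 0.0, "grip": 1.0}, {"dx": 0.11, "dy": 0.18, "dz": 0.0, "rx": 0.0, "ry": 0.0, "rz": 0.0, "grip": 1.0}, {"dx": 0.135, "dy": 0.225, "dz": 0.0, "rx": 0.0, "ry": 0.0, "rz": 0.0, "grip": 1.0}])

```text
t: 10.62
eef_pos: [0.5659, -0.0028, 0.1206]
eef_rot: [3.142, -0.002, 0.001]
contact_force: [0.4, 0.1, -0.8]
grip_width: 0.0103
finger_force: 25.0
```

servo_tool(motion=[{"dx": 0.013, "dy": 0.028, "dz": 0.0, "rx": 0.0, "ry": 0.0, "rz": 0.0, "grip": 1.0}, {"dx": 0.013, "dy": 0.028, "dz": 0.0, "rx": 0.0, "ry": 0.0, "rz": 0.0, "grip": 1.0}, {"dx": 0.013, "dy": 0.028, "dz": 0.03, "rx": 0.0, "ry": 0.0, "rz": 0.0, "grip": 1.0}, {"dx": 0.013, "dy": 0.028, "dz": 0.06, "rx": 0.0, "ry": 0.0, "rz": 0.0, "grip": 1.0}, {"dx": 0.013, "dy": 0.028, "dz": 0.077, "rx": 0.0, "ry": 0.0, "rz": 0.0, "grip": 1.0}])

```text
t: 11.25
eef_pos: [0.5768, -0.0273, 0.0417]
eef_rot: [-3.141, -0.002, 0.003]
contact_force: [0.0, -0.1, -1.4]
grip_width: 0.01
finger_force: 25.0
```

servo_tool(motion=[{"dx": 0.0, "dy": 0.0, "dz": 0.002, "rx": 0.0, "ry": 0.0, "rz": 0.0, "grip": 1.0}, {"dx": 0.0, "dy": 0.0, "dz": 0.004, "rx": 0.0, "ry": 0.0, "rz": 0.0, "grip": 1.0}, {"dx": 0.0, "dy": 0.0, "dz": 0.005, "rx": 0.0, "ry": 0.0, "rz": 0.0, "grip": 1.0}, {"dx": 0.0, "dy": 0.0, "dz": 0.006, "rx": 0.0, "ry": 0.0, "rz": 0.0, "grip": 1.0}, {"dx": 0.0, "dy": 0.0, "dz": 0.006, "rx": 0.0, "ry": 0.0, "rz": 0.0, "grip": 1.0}])

```text
t: 11.88
eef_pos: [0.5783, -0.0289, 0.0369]
eef_rot: [3.141, -0.001, 0.001]
contact_force: [-0.1, -0.7, 0.0]
grip_width: 0.01
finger_force: 25.0
```

servo_tool(motion=[{"dx": 0.0, "dy": 0.0, "dz": 0.001, "rx": 0.0, "ry": 0.0, "rz": 0.0, "grip": 1.0}, {"dx": 0.0, "dy": 0.0, "dz": 0.0015, "rx": 0.0, "ry": 0.0, "rz": 0.0, "grip": 1.0}, {"dx": 0.0, "dy": 0.0, "dz": 0.0015, "rx": 0.0, "ry": 0.0, "rz": 0.0, "grip": 1.0}])

```text
t: 12.25
eef_pos: [0.5784, -0.0289, 0.0368]
eef_rot: [3.141, -0.001, 0.001]
contact_force: [-4.4, 0.2, 10.4]
grip_width: 0.0099
finger_force: 25.0
```

servo_tool(motion=[{"dx": 0.0, "dy": 0.0, "dz": 0.0, "rx": 0.0, "ry": 0.0, "rz": 0.0, "grip": 0.6}, {"dx": 0.0, "dy": 0.0, "dz": 0.0, "rx": 0.0, "ry": 0.0, "rz": 0.0, "grip": 0.6}, {"dx": 0.0, "dy": 0.0, "dz": -0.02, "rx": 0.0, "ry": 0.0, "rz": 0.0, "grip": 0.6}, {"dx": 0.0, "dy": 0.0, "dz": -0.05, "rx": 0.0, "ry": 0.0, "rz": 0.0, "grip": 0.5}, {"dx": 0.0, "dy": 0.0, "dz": -0.083, "rx": 0.0, "ry": 0.0, "rz": 0.0, "grip": 0.5}])

```text
t: 12.88
eef_pos: [0.5781, -0.0287, 0.1199]
eef_rot: [-3.142, 0.0, -0.0]
contact_force: [-0.2, -0.5, -0.1]
grip_width: 0.0418
finger_force: 0.0
```

servo_tool(motion=[{"dx": -0.01, "dy": -0.05, "dz": 0.0, "rx": 0.0, "ry": 0.0, "rz": 0.0, "grip": 0.5}, {"dx": -0.02, "dy": -0.11, "dz": 0.0, "rx": 0.0, "ry": 0.0, "rz": 0.0, "grip": 0.5}, {"dx": -0.03, "dy": -0.17, "dz": 0.0, "rx": 0.0, "ry": 0.0, "rz": 0.0, "grip": 0.5}, {"dx": -0.04, "dy": -0.23, "dz": 0.0, "rx": 0.0, "ry": 0.0, "rz": 0.0, "grip": 0.5}, {"dx": -0.05, "dy": -0.29, "dz": 0.0, "rx": 0.0, "ry": 0.0, "rz": 0.0, "grip": 0.5}])

```text
t: 13.5
eef_pos: [0.5283, 0.2631, 0.1197]
eef_rot: [-3.141, 0.001, -0.003]
contact_force: [0.4, -0.4, 0.0]
grip_width: 0.0432
finger_force: 0.0
```

servo_tool(motion=[{"dx": -0.008, "dy": -0.04, "dz": 0.0, "rx": 0.0, "ry": 0.0, "rz": 0.0, "grip": 0.5}, {"dx": -0.008, "dy": -0.052, "dz": 0.0, "rx": 0.0, "ry": 0.0, "rz": 0.0, "grip": 0.5}, {"dx": -0.008, "dy": -0.052, "dz": 0.0, "rx": 0.0, "ry": 0.0, "rz": 0.0, "grip": 0.5}, {"dx": -0.008, "dy": -0.052, "dz": 0.0, "rx": 0.0, "ry": 0.0, "rz": 0.0, "grip": 0.5}])

```text
t: 14.0
eef_pos: [0.5213, 0.3108, 0.1181]
eef_rot: [3.14, -0.006, 0.001]
contact_force: [0.2, -0.4, 0.5]
grip_width: 0.0431
finger_force: 0.0
```

```bash
python3 tray.py
```

```text
14.0 [0.5213 0.3108 0.1181] [[1.0, -0.004, 0.0], [-0.004, -1.0, -0.002], [0.0, 0.002, -1.0]] 0.04311392201544495 [ 0.2 -0.4  0.5] [-0.03  0.38 -0.68  1.67  0.26  1.18 -2.35]
tray 383 [579.1 -28.8] [161.1 160.5] 5.0
beaker 111 [ 456.4 -225.5] [68.1 68.6] 88.2
fins 50 [598.5 -27. ] [70.3 10. ] 4.1
```

servo_tool(motion=[{"dx": 0.0, "dy": 0.0, "dz": 0.03, "rx": 0.0, "ry": 0.0, "rz": 0.0, "grip": 0.5}, {"dx": 0.0, "dy": 0.0, "dz": 0.06, "rx": 0.0, "ry": 0.0, "rz": 0.0, "grip": 0.5}, {"dx": 0.0, "dy": 0.0, "dz": 0.08, "rx": 0.0, "ry": 0.0, "rz": 0.0, "grip": 0.7}, {"dx": 0.0, "dy": 0.0, "dz": 0.08, "rx": 0.0, "ry": 0.0, "rz": 0.0, "grip": 0.7}])

```text
t: 14.55
eef_pos: [0.5208, 0.3124, 0.0378]
eef_rot: [3.141, -0.003, 0.0]
contact_force: [0.1, -0.1, 0.2]
grip_width: 0.0312
finger_force: 0.0
```

servo_tool(force=25, motion=[{"dx": 0.0, "dy": 0.0, "dz": 0.0, "rx": 0.0, "ry": 0.0, "rz": 0.0, "grip": 1.0}, {"dx": 0.0, "dy": 0.0, "dz": 0.0, "rx": 0.0, "ry": 0.0, "rz": 0.0, "grip": 1.0}, {"dx": 0.0, "dy": 0.0, "dz": 0.0, "rx": 0.0, "ry": 0.0, "rz": 0.0, "grip": 1.0}, {"dx": 0.0, "dy": 0.0, "dz": 0.0, "rx": 0.0, "ry": 0.0, "rz": 0.0, "grip": 1.0}, {"dx": 0.0, "dy": 0.0, "dz": 0.0, "rx": 0.0, "ry": 0.0, "rz": 0.0, "grip": 1.0}])

```text
t: 15.18
eef_pos: [0.5202, 0.3132, 0.038]
eef_rot: [3.142, -0.001, 0.0]
contact_force: [0.9, 0.2, -0.8]
grip_width: 0.01
finger_force: 25.0
```

servo_tool(motion=[{"dx": 0.0, "dy": 0.0, "dz": -0.01, "rx": 0.0, "ry": 0.0, "rz": 0.0, "grip": 1.0}, {"dx": 0.0, "dy": 0.0, "dz": -0.02, "rx": 0.0, "ry": 0.0, "rz": 0.0, "grip": 1.0}, {"dx": 0.0, "dy": 0.0, "dz": -0.035, "rx": 0.0, "ry": 0.0, "rz": 0.0, "grip": 1.0}, {"dx": 0.0, "dy": 0.0, "dz": -0.055, "rx": 0.0, "ry": 0.0, "rz": 0.0, "grip": 1.0}, {"dx": 0.0, "dy": 0.0, "dz": -0.08, "rx": 0.0, "ry": 0.0, "rz": 0.0, "grip": 1.0}])

```text
t: 15.8
eef_pos: [0.5202, 0.3129, 0.1196]
eef_rot: [3.141, -0.001, 0.0]
contact_force: [0.4, -0.1, -0.7]
grip_width: 0.01
finger_force: 25.0
```

servo_tool(motion=[{"dx": 0.0, "dy": 0.035, "dz": 0.0, "rx": 0.0, "ry": 0.0, "rz": 0.0, "grip": 1.0}, {"dx": 0.002, "dy": 0.095, "dz": 0.0, "rx": 0.0, "ry": 0.0, "rz": 0.0, "grip": 1.0}, {"dx": 0.004, "dy": 0.155, "dz": 0.0, "rx": 0.0, "ry": 0.0, "rz": 0.0, "grip": 1.0}, {"dx": 0.006, "dy": 0.21, "dz": 0.0, "rx": 0.0, "ry": 0.0, "rz": 0.0, "grip": 1.0}, {"dx": 0.008, "dy": 0.265, "dz": 0.0, "rx": 0.0, "ry": 0.0, "rz": 0.0, "grip": 1.0}])

```text
t: 16.42
eef_pos: [0.5284, 0.0463, 0.1197]
eef_rot: [3.141, -0.001, 0.003]
contact_force: [1.0, 0.4, -0.9]
grip_width: 0.0099
finger_force: 25.0
```

servo_tool(motion=[{"dx": 0.003, "dy": 0.05, "dz": 0.0, "rx": 0.0, "ry": 0.0, "rz": 0.0, "grip": 1.0}, {"dx": 0.003, "dy": 0.081, "dz": 0.0, "rx": 0.0, "ry": 0.0, "rz": 0.0, "grip": 1.0}, {"dx": 0.003, "dy": 0.081, "dz": 0.02, "rx": 0.0, "ry": 0.0, "rz": 0.0, "grip": 1.0}, {"dx": 0.003, "dy": 0.081, "dz": 0.05, "rx": 0.0, "ry": 0.0, "rz": 0.0, "grip": 1.0}, {"dx": 0.003, "dy": 0.081, "dz": 0.075, "rx": 0.0, "ry": 0.0, "rz": 0.0, "grip": 1.0}])

```text
t: 17.05
eef_pos: [0.5314, -0.0332, 0.0435]
eef_rot: [3.141, -0.001, 0.002]
contact_force: [-0.1, -0.5, -0.8]
grip_width: 0.0097
finger_force: 25.0
```

servo_tool(motion=[{"dx": 0.0, "dy": 0.0, "dz": 0.001, "rx": 0.0, "ry": 0.0, "rz": 0.0, "grip": 1.0}, {"dx": 0.0, "dy": 0.0, "dz": 0.003, "rx": 0.0, "ry": 0.0, "rz": 0.0, "grip": 1.0}, {"dx": 0.0, "dy": 0.0, "dz": 0.005, "rx": 0.0, "ry": 0.0, "rz": 0.0, "grip": 1.0}, {"dx": 0.0, "dy": 0.0, "dz": 0.006, "rx": 0.0, "ry": 0.0, "rz": 0.0, "grip": 1.0}, {"dx": 0.0, "dy": 0.0, "dz": 0.006, "rx": 0.0, "ry": 0.0, "rz": 0.0, "grip": 1.0}])

```text
t: 17.68
eef_pos: [0.5312, -0.0329, 0.0373]
eef_rot: [3.141, -0.001, 0.001]
contact_force: [0.3, -0.6, -1.0]
grip_width: 0.0099
finger_force: 25.0
```

servo_tool(motion=[{"dx": 0.0, "dy": 0.0, "dz": 0.001, "rx": 0.0, "ry": 0.0, "rz": 0.0, "grip": 1.0}, {"dx": 0.0, "dy": 0.0, "dz": 0.002, "rx": 0.0, "ry": 0.0, "rz": 0.0, "grip": 1.0}, {"dx": 0.0, "dy": 0.0, "dz": 0.002, "rx": 0.0, "ry": 0.0, "rz": 0.0, "grip": 1.0}])

```text
t: 18.05
eef_pos: [0.5309, -0.0328, 0.0349]
eef_rot: [3.142, -0.001, -0.0]
contact_force: [-0.3, -0.3, -0.7]
grip_width: 0.0099
finger_force: 25.0
```

servo_tool(motion=[{"dx": 0.0, "dy": 0.0, "dz": 0.0005, "rx": 0.0, "ry": 0.0, "rz": 0.0, "grip": 1.0}, {"dx": 0.0, "dy": 0.0, "dz": 0.001, "rx": 0.0, "ry": 0.0, "rz": 0.0, "grip": 1.0}, {"dx": 0.0, "dy": 0.0, "dz": 0.001, "rx": 0.0, "ry": 0.0, "rz": 0.0, "grip": 1.0}])

```text
t: 18.42
eef_pos: [0.5311, -0.0328, 0.0348]
eef_rot: [3.141, -0.001, -0.0]
contact_force: [-3.0, 0.3, 6.0]
grip_width: 0.0099
finger_force: 25.0
```

servo_tool(motion=[{"dx": 0.0, "dy": 0.0, "dz": 0.0, "rx": 0.0, "ry": 0.0, "rz": 0.0, "grip": 0.6}, {"dx": 0.0, "dy": 0.0, "dz": 0.0, "rx": 0.0, "ry": 0.0, "rz": 0.0, "grip": 0.6}, {"dx": 0.0, "dy": 0.0, "dz": -0.03, "rx": 0.0, "ry": 0.0, "rz": 0.0, "grip": 0.6}, {"dx": 0.0, "dy": 0.0, "dz": -0.08, "rx": 0.0, "ry": 0.0, "rz": 0.0, "grip": 0.5}, {"dx": 0.0, "dy": 0.0, "dz": -0.14, "rx": 0.0, "ry": 0.0, "rz": 0.0, "grip": 0.5}])

```text
t: 19.05
eef_pos: [0.5301, -0.0329, 0.1744]
eef_rot: [-3.141, 0.001, 0.004]
contact_force: [0.6, 0.5, 0.2]
grip_width: 0.0417
finger_force: 0.0
```

servo_tool(motion=[{"dx": -0.01, "dy": 0.05, "dz": -0.02, "rx": 0.0, "ry": 0.0, "rz": -2.0, "grip": 0.5}, {"dx": -0.02, "dy": 0.1, "dz": -0.04, "rx": 0.0, "ry": 0.0, "rz": -5.0, "grip": 0.5}, {"dx": -0.03, "dy": 0.155, "dz": -0.05, "rx": 0.0, "ry": 0.0, "rz": -8.0, "grip": 0.5}, {"dx": -0.03, "dy": 0.19, "dz": -0.05, "rx": 0.0, "ry": 0.0, "rz": -11.0, "grip": 0.5}, {"dx": -0.03, "dy": 0.22, "dz": -0.05, "rx": 0.0, "ry": 0.0, "rz": -13.0, "grip": 0.5}])

```text
t: 19.68
eef_pos: [0.5004, -0.2548, 0.224]
eef_rot: [3.121, 0.354, 0.0]
contact_force: [0.4, -0.3, 0.5]
grip_width: 0.0437
finger_force: 0.0
```

```bash
cat > wand.py <<'E'
from h import *
st(); c=cam('wrist'); w=cloud(c); save(c,'w2.png')
import sys
for nm,zl,zh in(('bar',.078,.1),('base',.003,.014)):
    m=(w[...,2]>zl)&(w[...,2]<zh)&(abs(w[...,0]-.515)<.1)&(w[...,1]<-.27)&(w[...,1]>-.40)
    n,l,s,_=cv2.connectedComponentsWithStats(m.astype(np.uint8))
    for i in range(1,n):
        if s[i,4]>80:
            q=w[l==i]; print(nm,s[i],np.round(np.median(q,0),4),[np.round(a,1) for a in cv2.minAreaRect((q[:,:2]*1000).astype(np.float32))])
K=c['intrinsics']
m=(abs(w[...,0]-.457)<.06)&(abs(w[...,1]+.227)<.06)&(w[...,2]>.042)&(w[...,2]<.06); q=w[m]
if len(q)>20: print('beaker',cv2.minEnclosingCircle((q[:,:2]*1000).astype(np.float32)))
E
python3 tray.py; python3 wand.py
```

```text
19.675 [ 0.5004 -0.2548  0.224 ] [[0.975, 0.224, 0.0], [0.224, -0.975, -0.0], [-0.0, 0.0, -1.0]] 0.04374327107809079 [ 0.4 -0.3  0.5] [ 0.77  0.15 -0.38  1.66  0.06  1.34 -0.97]
tray 422 [579.  -28.9] [161.7 160.1] 4.9
beaker 79 [ 449.8 -224.8] [68.5 54.9] 83.6
fins 74 [575.8 -28.7] [118.3  10. ] 4.1
19.725 [ 0.4995 -0.2597  0.2236] [[0.975, 0.22, -0.0], [0.22, -0.975, -0.003], [-0.001, 0.003, -1.0]] 0.04366816275634345 [-1.  -3.2  0.8] [ 0.77  0.16 -0.37  1.66  0.06  1.34 -0.97]
bar [ 380  114   24  138 1822] [ 0.5244 -0.3299  0.0855] [array([ 517.2, -332.3]), array([140.6,  12.8]), np.float64(12.0)]
bar [377 130  10  11  95] [ 0.5641 -0.307   0.0895] [array([ 564.1, -307.9]), array([10. ,  6.3]), np.float64(11.0)]
bar [406 130  11  12 114] [ 0.5698 -0.3341  0.0894] [array([ 569.8, -335.2]), array([10. ,  6.5]), np.float64(12.3)]
bar [371 217   9  14  99] [ 0.4774 -0.3257  0.0893] [array([ 476.5, -326.4]), array([11. ,  6.6]), np.float64(11.7)]
bar [398 218  10  13 107] [ 0.483  -0.3528  0.0888] [array([ 482. , -353.9]), array([10.7,  6.6]), np.float64(10.9)]
base [ 347  112   64  105 3364] [ 0.5278 -0.3159  0.0077] [array([ 523.3, -331. ]), array([129.4,  70. ]), np.float64(11.9)]
base [396 140  13  74 445] [ 0.5206 -0.3629  0.0077] [array([ 517., -364.]), array([92.1,  8.8]), np.float64(11.8)]
beaker ((458.60272216796875, -227.24266052246094), 35.113861083984375)
```

View pics/w2.png

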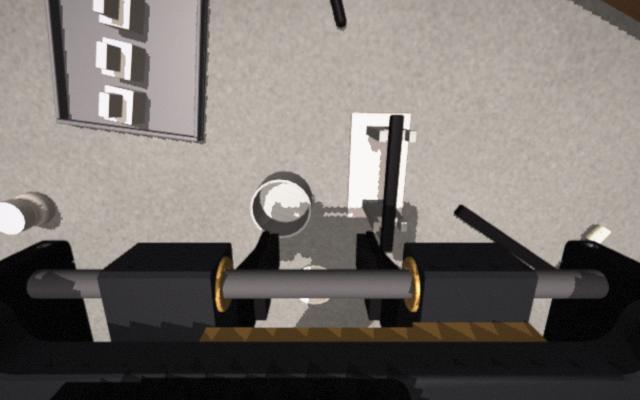

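servo_tool(motion=[{"dx": 0.0, "dy": 0.04, "dz": 0.0, "rx": 0.0, "ry": 0.0, "rz": 0.8, "grip": 0.5}, {"dx": 0.0, "dy": 0.08, "dz": 0.0, "rx": 0.0, "ry": 0.0, "rz": 0.8, "grip": 0.5}, {"dx": 0.0, "dy": 0.08, "dz": 0.05, "rx": 0.0, "ry": 0.0, "rz": 0.8, "grip": 0.5}, {"dx": 0.0, "dy": 0.08, "dz": 0.1, "rx": 0.0, "ry": 0.0, "rz": 0.8, "grip": 0.5}, {"dx": 0.0, "dy": 0.08, "dz": 0.1, "rx": 0.0, "ry": 0.0, "rz": 0.8, "grip": 0.5}])

```text
t: 20.4
eef_pos: [0.5161, -0.3282, 0.1196]
eef_rot: [-3.117, -0.334, 0.011]
contact_force: [-0.2, 0.1, -0.2]
grip_width: 0.0434
finger_force: 0.0
```

```bash
python3 wand.py | head -3
```

```text
20.4 [ 0.5161 -0.3282  0.1196] [[0.977, 0.212, -0.008], [0.212, -0.977, 0.006], [-0.006, -0.007, -1.0]] 0.04344776370522392 [-0.2  0.1 -0.2] [ 0.8   0.34 -0.33  1.66  0.11  1.18 -0.92]
bar [ 315  119   20  150 2753] [ 0.5412 -0.3271  0.0856] [array([ 536. , -328.3]), array([101.7,  12.1]), np.float64(12.0)]
bar [297 142  11  19 205] [ 0.5644 -0.308   0.0897] [array([ 563.8, -308. ]), array([10.2,  6.1]), np.float64(12.2)]
```

servo_tool(motion=[{"dx": 0.0, "dy": 0.001, "dz": 0.015, "rx": 0.0, "ry": 0.0, "rz": 0.3, "grip": 0.5}, {"dx": 0.0, "dy": 0.002, "dz": 0.035, "rx": 0.0, "ry": 0.0, "rz": 0.3, "grip": 0.5}, {"dx": 0.0, "dy": 0.002, "dz": 0.055, "rx": 0.0, "ry": 0.0, "rz": 0.3, "grip": 0.5}, {"dx": 0.0, "dy": 0.002, "dz": 0.055, "rx": 0.0, "ry": 0.0, "rz": 0.3, "grip": 0.5}, {"dx": 0.0, "dy": 0.002, "dz": 0.055, "rx": 0.0, "ry": 0.0, "rz": 0.3, "grip": 0.5}])

```text
t: 21.08
eef_pos: [0.5195, -0.3327, 0.0691]
eef_rot: [3.125, 0.325, 0.0]
contact_force: [-0.2, 0.9, 0.2]
grip_width: 0.0433
finger_force: 0.0
```

servo_tool(force=35, motion=[{"dx": -0.002, "dy": -0.001, "dz": 0.005, "rx": 0.0, "ry": 0.0, "rz": 0.0, "grip": 0.8}, {"dx": -0.002, "dy": -0.001, "dz": 0.005, "rx": 0.0, "ry": 0.0, "rz": 0.0, "grip": 1.0}, {"dx": -0.002, "dy": -0.001, "dz": 0.005, "rx": 0.0, "ry": 0.0, "rz": 0.0, "grip": 1.0}, {"dx": -0.002, "dy": -0.001, "dz": 0.005, "rx": 0.0, "ry": 0.0, "rz": 0.0, "grip": 1.0}, {"dx": -0.002, "dy": -0.001, "dz": 0.005, "rx": 0.0, "ry": 0.0, "rz": 0.0, "grip": 1.0}])

```text
t: 21.7
eef_pos: [0.5173, -0.3323, 0.0643]
eef_rot: [3.124, 0.325, 0.0]
contact_force: [0.3, 0.3, 0.4]
grip_width: 0.0115
finger_force: 35.0
```

servo_tool(motion=[{"dx": 0.0, "dy": 0.0, "dz": 0.0, "rx": 0.0, "ry": 0.0, "rz": 0.0, "grip": 1.0}, {"dx": 0.0, "dy": 0.0, "dz": 0.0, "rx": 0.0, "ry": 0.0, "rz": 0.0, "grip": 1.0}])

```text
t: 21.95
eef_pos: [0.5172, -0.3323, 0.0643]
eef_rot: [3.124, 0.325, 0.0]
contact_force: [-0.4, -0.1, 1.7]
grip_width: 0.0116
finger_force: 35.0
```

servo_tool(motion=[{"dx": 0.0, "dy": 0.0, "dz": -0.01, "rx": 0.0, "ry": 0.0, "rz": 0.0, "grip": 1.0}, {"dx": 0.0, "dy": 0.0, "dz": -0.025, "rx": 0.0, "ry": 0.0, "rz": 0.0, "grip": 1.0}, {"dx": 0.0, "dy": 0.0, "dz": -0.05, "rx": 0.0, "ry": 0.0, "rz": 0.0, "grip": 1.0}, {"dx": 0.0, "dy": 0.0, "dz": -0.08, "rx": 0.0, "ry": 0.0, "rz": 0.0, "grip": 1.0}, {"dx": 0.0, "dy": 0.0, "dz": -0.1, "rx": 0.0, "ry": 0.0, "rz": 0.0, "grip": 1.0}])

```text
t: 22.58
eef_pos: [0.5179, -0.3325, 0.1667]
eef_rot: [3.123, 0.325, 0.003]
contact_force: [0.4, 0.3, -0.3]
grip_width: 0.0117
finger_force: 35.0
```

servo_tool(motion=[{"dx": 0.006, "dy": -0.025, "dz": 0.0, "rx": 0.0, "ry": 0.0, "rz": 0.0, "grip": 1.0}, {"dx": 0.014, "dy": -0.06, "dz": 0.0, "rx": 0.0, "ry": 0.0, "rz": 0.0, "grip": 1.0}, {"dx": 0.022, "dy": -0.095, "dz": 0.0, "rx": 0.0, "ry": 0.0, "rz": 0.0, "grip": 1.0}, {"dx": 0.028, "dy": -0.115, "dz": 0.0, "rx": 0.0, "ry": 0.0, "rz": 0.0, "grip": 1.0}, {"dx": 0.028, "dy": -0.115, "dz": 0.0, "rx": 0.0, "ry": 0.0, "rz": 0.0, "grip": 1.0}])

```text
t: 23.2
eef_pos: [0.521, -0.2113, 0.1637]
eef_rot: [-3.124, -0.331, 0.001]
contact_force: [0.3, -0.1, -0.5]
grip_width: 0.0114
finger_force: 35.0
```

```bash
python3 tray.py
python3 - <<'E'
from h import *
a=cam('wrist')['pixels']; b=cam('scene')['pixels'][130:230,190:310]
m=np.zeros((400,800,3),np.uint8); m[:,:480]=a[:,80:560]; m[:267,480:]=cv2.resize(b,(320,267),interpolation=2); cv2.imwrite('pics/d1.png',m[...,::-1])
E
```

```text
23.2 [ 0.521  -0.2113  0.1637] [[0.978, 0.21, -0.001], [0.21, -0.978, 0.0], [-0.001, -0.001, -1.0]] 0.01141934268446615 [ 0.3 -0.1 -0.5] [ 0.7   0.2  -0.4   1.74  0.08  1.22 -1.09]
tray 436 [570.9 -29.5] [177.8 159.8] 4.8
beaker 30 [ 462.7 -198.8] [13.8 53.6] 76.5
fins 72 [576.1 -28.7] [117.9  10. ] 4.0
```

View pics/d1.png

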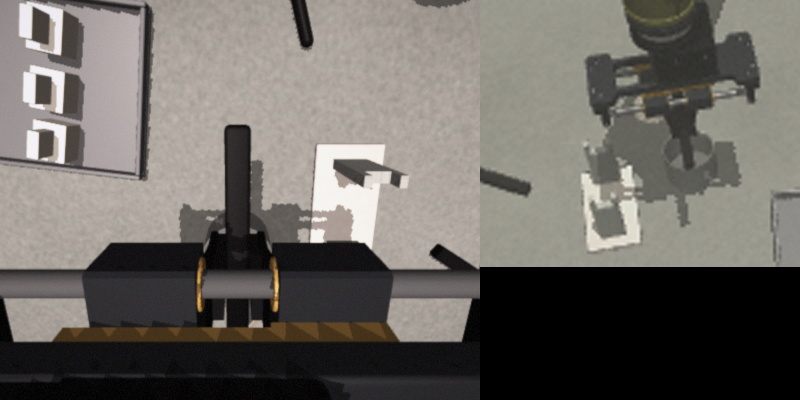

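servo_tool(motion=[{"dx": 0.0, "dy": 0.0, "dz": 0.01, "rx": 0.0, "ry": 0.0, "rz": 0.0, "grip": 1.0}, {"dx": 0.0, "dy": 0.0, "dz": 0.03, "rx": 0.0, "ry": 0.0, "rz": 0.0, "grip": 1.0}, {"dx": 0.0, "dy": 0.0, "dz": 0.045, "rx": 0.0, "ry": 0.0, "rz": 0.0, "grip": 1.0}, {"dx": 0.0, "dy": 0.0, "dz": 0.055, "rx": 0.0, "ry": 0.0, "rz": 0.0, "grip": 1.0}, {"dx": 0.0, "dy": 0.0, "dz": 0.06, "rx": 0.0, "ry": 0.0, "rz": 0.0, "grip": 1.0}])

```text
t: 23.98
eef_pos: [0.5206, -0.2139, 0.1033]
eef_rot: [-3.124, -0.325, 0.001]
contact_force: [0.5, 0.8, -0.3]
grip_width: 0.0114
finger_force: 35.0
```

servo_tool(motion=[{"dx": 0.0, "dy": 0.0, "dz": 0.01, "rx": 0.0, "ry": 0.0, "rz": 0.0, "grip": 1.0}, {"dx": 0.0, "dy": 0.0, "dz": 0.02, "rx": 0.0, "ry": 0.0, "rz": 0.0, "grip": 1.0}, {"dx": 0.0, "dy": 0.0, "dz": 0.03, "rx": 0.0, "ry": 0.0, "rz": 0.0, "grip": 1.0}, {"dx": 0.0, "dy": 0.0, "dz": 0.04, "rx": 0.0, "ry": 0.0, "rz": 0.0, "grip": 1.0}, {"dx": 0.0, "dy": 0.0, "dz": 0.042, "rx": 0.0, "ry": 0.0, "rz": 0.0, "grip": 1.0}])

```text
t: 24.6
eef_pos: [0.5202, -0.2136, 0.061]
eef_rot: [-3.124, -0.325, 0.002]
contact_force: [-0.2, -0.7, -1.4]
grip_width: 0.012
finger_force: 35.0
```

servo_tool(motion=[{"dx": 0.0, "dy": 0.0, "dz": 0.0, "rx": 0.0, "ry": 0.0, "rz": 0.0, "grip": 1.0}, {"dx": 0.0, "dy": 0.0, "dz": 0.0, "rx": 0.0, "ry": 0.0, "rz": 0.0, "grip": 1.0}, {"dx": 0.0, "dy": 0.0, "dz": 0.0, "rx": 0.0, "ry": 0.0, "rz": 0.0, "grip": 1.0}])

```text
t: 24.98
eef_pos: [0.5211, -0.214, 0.0624]
eef_rot: [3.124, 0.325, 0.001]
contact_force: [0.2, 0.9, -1.2]
grip_width: 0.0117
finger_force: 35.0
```

Run:
```python
from h import *
st(); c=cam('scene'); w=cloud(c); save(c,'d2.png',(220,140,320,215),6)
```

```text
24.975 [ 0.5211 -0.214   0.0624] [[0.979, 0.206, 0.001], [0.206, -0.979, -0.0], [0.001, 0.001, -1.0]] 0.01167968816878353 [ 0.2  0.9 -1.2] [ 0.68  0.3  -0.39  1.84  0.13  1.03 -1.12]
```

View pics/d2.png

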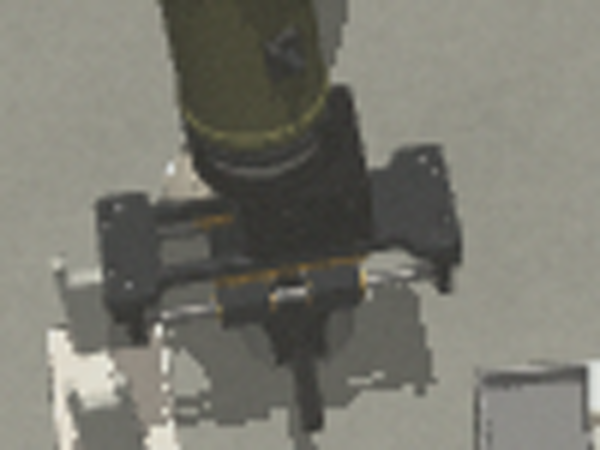

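servo_tool(motion=[{"dx": 0.0, "dy": 0.0, "dz": -0.015, "rx": 0.0, "ry": 0.0, "rz": 0.0, "grip": 1.0}, {"dx": 0.0, "dy": 0.0, "dz": -0.035, "rx": 0.0, "ry": 0.0, "rz": 0.0, "grip": 1.0}, {"dx": 0.0, "dy": 0.0, "dz": -0.06, "rx": 0.0, "ry": 0.0, "rz": 0.0, "grip": 1.0}, {"dx": 0.0, "dy": 0.0, "dz": -0.09, "rx": 0.0, "ry": 0.0, "rz": 0.0, "grip": 1.0}, {"dx": 0.0, "dy": 0.0, "dz": -0.11, "rx": 0.0, "ry": 0.0, "rz": 0.0, "grip": 1.0}])

```text
t: 25.65
eef_pos: [0.5217, -0.214, 0.175]
eef_rot: [3.123, 0.325, 0.004]
contact_force: [0.3, 0.1, -1.4]
grip_width: 0.0115
finger_force: 35.0
```

servo_tool(motion=[{"dx": 0.008, "dy": -0.033, "dz": 0.0, "rx": 0.0, "ry": 0.0, "rz": 0.0, "grip": 1.0}, {"dx": 0.02, "dy": -0.082, "dz": 0.0, "rx": 0.0, "ry": 0.0, "rz": 0.0, "grip": 1.0}, {"dx": 0.034, "dy": -0.138, "dz": 0.0, "rx": 0.0, "ry": 0.0, "rz": 0.0, "grip": 1.0}, {"dx": 0.048, "dy": -0.194, "dz": 0.0, "rx": 0.0, "ry": 0.0, "rz": 0.0, "grip": 1.0}, {"dx": 0.062, "dy": -0.25, "dz": 0.0, "rx": 0.0, "ry": 0.0, "rz": 0.0, "grip": 1.0}])

```text
t: 26.28
eef_pos: [0.5304, 0.0454, 0.1736]
eef_rot: [3.124, 0.324, 0.003]
contact_force: [1.2, 0.1, -1.5]
grip_width: 0.0117
finger_force: 35.0
```

servo_tool(motion=[{"dx": 0.013, "dy": -0.055, "dz": 0.0, "rx": 0.0, "ry": 0.0, "rz": 0.0, "grip": 1.0}, {"dx": 0.027, "dy": -0.11, "dz": 0.0, "rx": 0.0, "ry": 0.0, "rz": 0.0, "grip": 1.0}, {"dx": 0.041, "dy": -0.166, "dz": 0.0, "rx": 0.0, "ry": 0.0, "rz": 0.0, "grip": 1.0}, {"dx": 0.052, "dy": -0.21, "dz": 0.0, "rx": 0.0, "ry": 0.0, "rz": 0.0, "grip": 1.0}, {"dx": 0.057, "dy": -0.232, "dz": 0.0, "rx": 0.0, "ry": 0.0, "rz": 0.0, "grip": 1.0}])

```text
t: 26.9
eef_pos: [0.5374, 0.286, 0.1734]
eef_rot: [-3.122, -0.331, -0.002]
contact_force: [-0.1, -0.5, -0.5]
grip_width: 0.0115
finger_force: 35.0
```

servo_tool(motion=[{"dx": 0.0, "dy": 0.0, "dz": 0.0, "rx": 0.0, "ry": 0.0, "rz": 0.0, "grip": 1.0}, {"dx": 0.0, "dy": 0.0, "dz": 0.0, "rx": 0.0, "ry": 0.0, "rz": 0.0, "grip": 1.0}, {"dx": 0.0, "dy": 0.0, "dz": 0.0, "rx": 0.0, "ry": 0.0, "rz": 0.0, "grip": 1.0}])

```text
t: 27.28
eef_pos: [0.5389, 0.2803, 0.1722]
eef_rot: [3.124, 0.321, 0.001]
contact_force: [0.0, 0.4, -1.6]
grip_width: 0.0122
finger_force: 35.0
```

```bash
python3 tray.py
python3 - <<'E'
from h import *
a=cam('wrist')['pixels']; b=cam('scene')['pixels'][140:230,360:450]
m=np.zeros((400,800,3),np.uint8); m[:,:480]=a[:,80:560]; m[:320,480:]=cv2.resize(b,(320,320),interpolation=2); cv2.imwrite('pics/d3.png',m[...,::-1])
E
```

```text
27.275 [0.5389 0.2803 0.1722] [[0.979, 0.203, 0.001], [0.203, -0.979, -0.001], [0.0, 0.001, -1.0]] 0.012195481176009883 [ 0.   0.4 -1.6] [ 0.06  0.34 -0.72  1.61  0.23  1.28 -2.06]
tray 429 [578.4 -20.3] [161.7 178. ] 5.3
beaker 111 [ 456.3 -225.6] [68.  68.4] 88.3
fins 72 [576.1 -28.6] [117.4   9.9] 4.1
```

View pics/d3.png

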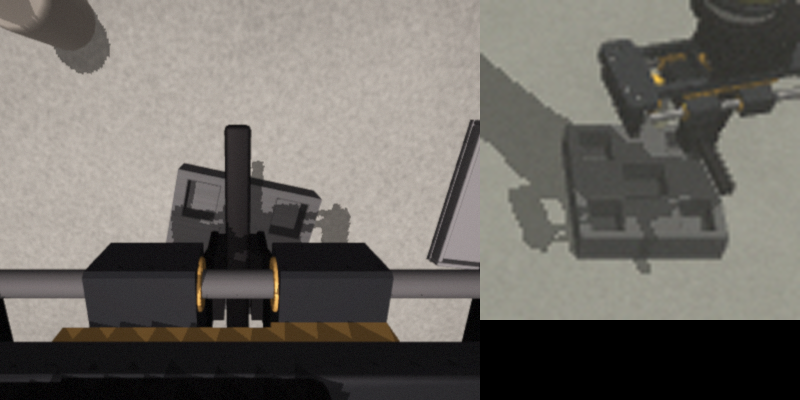

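servo_tool(motion=[{"dx": 0.0, "dy": 0.0, "dz": 0.01, "rx": 0.0, "ry": 0.0, "rz": 0.0, "grip": 1.0}, {"dx": 0.0, "dy": 0.0, "dz": 0.03, "rx": 0.0, "ry": 0.0, "rz": 0.0, "grip": 1.0}, {"dx": 0.0, "dy": 0.0, "dz": 0.05, "rx": 0.0, "ry": 0.0, "rz": 0.0, "grip": 1.0}, {"dx": 0.0, "dy": 0.0, "dz": 0.062, "rx": 0.0, "ry": 0.0, "rz": 0.0, "grip": 1.0}, {"dx": 0.0, "dy": 0.0, "dz": 0.07, "rx": 0.0, "ry": 0.0, "rz": 0.0, "grip": 1.0}])

```text
t: 28.05
eef_pos: [0.5377, 0.2822, 0.1006]
eef_rot: [3.124, 0.325, -0.002]
contact_force: [-0.3, -0.5, 0.4]
grip_width: 0.0117
finger_force: 35.0
```

servo_tool(motion=[{"dx": 0.0, "dy": 0.0, "dz": 0.01, "rx": 0.0, "ry": 0.0, "rz": 0.0, "grip": 1.0}, {"dx": 0.0, "dy": 0.0, "dz": 0.02, "rx": 0.0, "ry": 0.0, "rz": 0.0, "grip": 1.0}, {"dx": 0.0, "dy": 0.0, "dz": 0.03, "rx": 0.0, "ry": 0.0, "rz": 0.0, "grip": 1.0}, {"dx": 0.0, "dy": 0.0, "dz": 0.037, "rx": 0.0, "ry": 0.0, "rz": 0.0, "grip": 1.0}, {"dx": 0.0, "dy": 0.0, "dz": 0.04, "rx": 0.0, "ry": 0.0, "rz": 0.0, "grip": 1.0}])

```text
t: 28.68
eef_pos: [0.538, 0.2822, 0.0615]
eef_rot: [3.125, 0.325, -0.001]
contact_force: [0.4, 0.1, -0.5]
grip_width: 0.0118
finger_force: 35.0
```

servo_tool(motion=[{"dx": 0.0, "dy": 0.0, "dz": 0.0, "rx": 0.0, "ry": 0.0, "rz": 0.0, "grip": 1.0}, {"dx": 0.0, "dy": 0.0, "dz": 0.0, "rx": 0.0, "ry": 0.0, "rz": 0.0, "grip": 1.0}, {"dx": 0.0, "dy": 0.0, "dz": 0.0, "rx": 0.0, "ry": 0.0, "rz": 0.0, "grip": 1.0}])

```text
t: 29.05
eef_pos: [0.5384, 0.2824, 0.0624]
eef_rot: [-3.125, -0.325, -0.001]
contact_force: [-0.5, 0.1, -0.7]
grip_width: 0.0114
finger_force: 35.0
```

servo_tool(motion=[{"dx": 0.0, "dy": 0.0, "dz": -0.015, "rx": 0.0, "ry": 0.0, "rz": 0.0, "grip": 1.0}, {"dx": 0.0, "dy": 0.0, "dz": -0.035, "rx": 0.0, "ry": 0.0, "rz": 0.0, "grip": 1.0}, {"dx": 0.0, "dy": 0.0, "dz": -0.065, "rx": 0.0, "ry": 0.0, "rz": 0.0, "grip": 1.0}, {"dx": 0.0, "dy": 0.0, "dz": -0.1, "rx": 0.0, "ry": 0.0, "rz": 0.0, "grip": 1.0}, {"dx": 0.0, "dy": 0.0, "dz": -0.12, "rx": 0.0, "ry": 0.0, "rz": 0.0, "grip": 1.0}])

```text
t: 29.68
eef_pos: [0.5391, 0.2832, 0.1856]
eef_rot: [-3.124, -0.325, -0.007]
contact_force: [0.4, -0.0, -0.7]
grip_width: 0.0116
finger_force: 35.0
```

servo_tool(motion=[{"dx": -0.007, "dy": 0.03, "dz": 0.0, "rx": 0.0, "ry": 0.0, "rz": 0.0, "grip": 1.0}, {"dx": -0.02, "dy": 0.08, "dz": 0.0, "rx": 0.0, "ry": 0.0, "rz": 0.0, "grip": 1.0}, {"dx": -0.034, "dy": 0.136, "dz": 0.0, "rx": 0.0, "ry": 0.0, "rz": 0.0, "grip": 1.0}, {"dx": -0.047, "dy": 0.192, "dz": 0.0, "rx": 0.0, "ry": 0.0, "rz": 0.0, "grip": 1.0}, {"dx": -0.061, "dy": 0.248, "dz": 0.0, "rx": 0.0, "ry": 0.0, "rz": 0.0, "grip": 1.0}])

```text
t: 30.3
eef_pos: [0.5293, 0.0253, 0.1828]
eef_rot: [3.124, 0.325, 0.002]
contact_force: [0.4, 0.1, -0.5]
grip_width: 0.0117
finger_force: 35.0
```

servo_tool(motion=[{"dx": -0.014, "dy": 0.055, "dz": 0.0, "rx": 0.0, "ry": 0.0, "rz": 0.0, "grip": 1.0}, {"dx": -0.027, "dy": 0.11, "dz": 0.0, "rx": 0.0, "ry": 0.0, "rz": 0.0, "grip": 1.0}, {"dx": -0.041, "dy": 0.165, "dz": 0.0, "rx": 0.0, "ry": 0.0, "rz": 0.0, "grip": 1.0}, {"dx": -0.054, "dy": 0.22, "dz": 0.0, "rx": 0.0, "ry": 0.0, "rz": 0.0, "grip": 1.0}, {"dx": -0.066, "dy": 0.27, "dz": 0.0, "rx": 0.0, "ry": 0.0, "rz": 0.0, "grip": 1.0}])

```text
t: 30.92
eef_pos: [0.5201, -0.2528, 0.1827]
eef_rot: [3.124, 0.324, 0.001]
contact_force: [-0.2, 0.1, -0.2]
grip_width: 0.0115
finger_force: 35.0
```

servo_tool(motion=[{"dx": -0.01, "dy": 0.04, "dz": 0.0, "rx": 0.0, "ry": 0.0, "rz": 0.0, "grip": 1.0}, {"dx": -0.017, "dy": 0.07, "dz": 0.0, "rx": 0.0, "ry": 0.0, "rz": 0.0, "grip": 1.0}, {"dx": -0.02, "dy": 0.079, "dz": 0.0, "rx": 0.0, "ry": 0.0, "rz": 0.0, "grip": 1.0}, {"dx": -0.02, "dy": 0.079, "dz": 0.0, "rx": 0.0, "ry": 0.0, "rz": 0.0, "grip": 1.0}, {"dx": -0.02, "dy": 0.079, "dz": 0.0, "rx": 0.0, "ry": 0.0, "rz": 0.0, "grip": 1.0}])

```text
t: 31.55
eef_pos: [0.5178, -0.3299, 0.1823]
eef_rot: [-3.124, -0.329, -0.001]
contact_force: [-0.6, -0.3, -0.0]
grip_width: 0.0118
finger_force: 35.0
```

servo_tool(motion=[{"dx": 0.0, "dy": 0.0, "dz": 0.0, "rx": 0.0, "ry": 0.0, "rz": 0.0, "grip": 1.0}, {"dx": 0.0, "dy": 0.0, "dz": 0.0, "rx": 0.0, "ry": 0.0, "rz": 0.0, "grip": 1.0}, {"dx": 0.0, "dy": 0.0, "dz": 0.0, "rx": 0.0, "ry": 0.0, "rz": 0.0, "grip": 1.0}, {"dx": 0.0, "dy": 0.0, "dz": 0.0, "rx": 0.0, "ry": 0.0, "rz": 0.0, "grip": 1.0}])

```text
t: 32.05
eef_pos: [0.5171, -0.3321, 0.1821]
eef_rot: [3.125, 0.325, -0.0]
contact_force: [0.1, -0.3, -0.9]
grip_width: 0.0117
finger_force: 35.0
```

```bash
python3 tray.py; python3 wand.py
```

```text
32.05 [ 0.5171 -0.3321  0.1821] [[0.979, 0.206, 0.0], [0.206, -0.979, -0.0], [-0.0, 0.0, -1.0]] 0.011651026277297478 [ 0.1 -0.3 -0.9] [ 0.82  0.29 -0.35  1.59  0.1   1.28 -0.91]
tray 406 [561.1 -37.3] [160.8 160. ] 5.0
beaker 115 [ 457.1 -225.6] [67.6 68.5] 30.9
fins 79 [559.5 -36.7] [117.6  10.7] 2.5
32.1 [ 0.5171 -0.3321  0.182 ] [[0.979, 0.206, -0.0], [0.206, -0.979, -0.0], [-0.0, 0.0, -1.0]] 0.011726860493374224 [ 0.5 -0.4 -0.1] [ 0.82  0.29 -0.35  1.59  0.1   1.28 -0.91]
bar [296 135   9  14 113] [ 0.5644 -0.3084  0.0896] [array([ 563.9, -308.1]), array([10.1,  6. ]), np.float64(12.0)]
bar [331 135   8  14 112] [ 0.5699 -0.3353  0.0897] [array([ 569.7, -335.5]), array([10.2,  6. ]), np.float64(12.5)]
base [ 284  114   67  116 4224] [ 0.5313 -0.3223  0.0077] [array([ 523.6, -331.1]), array([128.6,  70.1]), np.float64(12.1)]
beaker ((458.6051330566406, -227.33749389648438), 35.076568603515625)
```

servo_tool(motion=[{"dx": 0.0, "dy": 0.0, "dz": 0.02, "rx": 0.0, "ry": 0.0, "rz": 0.0, "grip": 1.0}, {"dx": 0.0, "dy": 0.0, "dz": 0.05, "rx": 0.0, "ry": 0.0, "rz": 0.0, "grip": 1.0}, {"dx": 0.0, "dy": 0.0, "dz": 0.07, "rx": 0.0, "ry": 0.0, "rz": 0.0, "grip": 1.0}, {"dx": 0.0, "dy": 0.0, "dz": 0.085, "rx": 0.0, "ry": 0.0, "rz": 0.0, "grip": 1.0}, {"dx": 0.0, "dy": 0.0, "dz": 0.095, "rx": 0.0, "ry": 0.0, "rz": 0.0, "grip": 1.0}])

```text
t: 32.78
eef_pos: [0.517, -0.3321, 0.086]
eef_rot: [-3.124, -0.325, 0.001]
contact_force: [-0.6, -0.0, -1.0]
grip_width: 0.0119
finger_force: 35.0
```

servo_tool(motion=[{"dx": 0.0, "dy": 0.0, "dz": 0.005, "rx": 0.0, "ry": 0.0, "rz": 0.0, "grip": 1.0}, {"dx": 0.0, "dy": 0.0, "dz": 0.01, "rx": 0.0, "ry": 0.0, "rz": 0.0, "grip": 1.0}, {"dx": 0.0, "dy": 0.0, "dz": 0.015, "rx": 0.0, "ry": 0.0, "rz": 0.0, "grip": 1.0}, {"dx": 0.0, "dy": 0.0, "dz": 0.02, "rx": 0.0, "ry": 0.0, "rz": 0.0, "grip": 1.0}, {"dx": 0.0, "dy": 0.0, "dz": 0.022, "rx": 0.0, "ry": 0.0, "rz": 0.0, "grip": 1.0}])

```text
t: 33.4
eef_pos: [0.517, -0.3322, 0.0648]
eef_rot: [-3.125, -0.325, 0.0]
contact_force: [0.9, 0.9, -0.7]
grip_width: 0.0115
finger_force: 35.0
```

servo_tool(motion=[{"dx": 0.0, "dy": 0.0, "dz": 0.0005, "rx": 0.0, "ry": 0.0, "rz": 0.0, "grip": 1.0}, {"dx": 0.0, "dy": 0.0, "dz": 0.001, "rx": 0.0, "ry": 0.0, "rz": 0.0, "grip": 1.0}, {"dx": 0.0, "dy": 0.0, "dz": 0.001, "rx": 0.0, "ry": 0.0, "rz": 0.0, "grip": 1.0}])

```text
t: 33.78
eef_pos: [0.5173, -0.3322, 0.0643]
eef_rot: [3.124, 0.325, 0.0]
contact_force: [0.6, -0.0, 0.1]
grip_width: 0.0117
finger_force: 35.0
```

Release, rise, and check.

servo_tool(motion=[{"dx": 0.0, "dy": 0.0, "dz": 0.0, "rx": 0.0, "ry": 0.0, "rz": 0.0, "grip": 0.7}, {"dx": 0.0, "dy": 0.0, "dz": 0.0, "rx": 0.0, "ry": 0.0, "rz": 0.0, "grip": 0.6}, {"dx": 0.0, "dy": 0.0, "dz": 0.0, "rx": 0.0, "ry": 0.0, "rz": 0.0, "grip": 0.5}, {"dx": 0.0, "dy": 0.0, "dz": 0.0, "rx": 0.0, "ry": 0.0, "rz": 0.0, "grip": 0.5}])

```text
t: 34.28
eef_pos: [0.5172, -0.3322, 0.0641]
eef_rot: [3.125, 0.325, 0.0]
contact_force: [-0.6, -0.7, 0.1]
grip_width: 0.0406
finger_force: 0.0
```

servo_tool(motion=[{"dx": 0.0, "dy": 0.0, "dz": -0.02, "rx": 0.0, "ry": 0.0, "rz": 0.0, "grip": 0.5}, {"dx": 0.0, "dy": 0.0, "dz": -0.05, "rx": 0.0, "ry": 0.0, "rz": 0.0, "grip": 0.5}, {"dx": 0.0, "dy": 0.0, "dz": -0.09, "rx": 0.0, "ry": 0.0, "rz": 0.0, "grip": 0.5}, {"dx": 0.0, "dy": 0.0, "dz": -0.13, "rx": 0.0, "ry": 0.0, "rz": 0.0, "grip": 0.5}, {"dx": 0.0, "dy": -0.04, "dz": -0.17, "rx": 0.0, "ry": 0.0, "rz": 0.0, "grip": 0.5}])

```text
t: 34.9
eef_pos: [0.5084, -0.2958, 0.2367]
eef_rot: [3.123, 0.317, 0.002]
contact_force: [0.6, 0.6, 0.8]
grip_width: 0.0436
finger_force: 0.0
```

servo_tool(motion=[{"dx": 0.0, "dy": -0.03, "dz": 0.0, "rx": 0.0, "ry": 0.0, "rz": 0.0, "grip": 0.5}, {"dx": 0.0, "dy": -0.04, "dz": 0.0, "rx": 0.0, "ry": 0.0, "rz": 0.0, "grip": 0.5}, {"dx": 0.0, "dy": -0.04, "dz": 0.0, "rx": 0.0, "ry": 0.0, "rz": 0.0, "grip": 0.5}])

```text
t: 35.28
eef_pos: [0.5005, -0.254, 0.2344]
eef_rot: [3.124, 0.326, 0.0]
contact_force: [-0.5, 0.4, 0.7]
grip_width: 0.0435
finger_force: 0.0
```

```bash
python3 tray.py; python3 wand.py
```

```text
35.275 [ 0.5005 -0.254   0.2344] [[0.979, 0.206, 0.0], [0.206, -0.979, -0.001], [-0.0, 0.001, -1.0]] 0.04347760975678657 [-0.5  0.4  0.7] [ 0.78  0.15 -0.4   1.65  0.06  1.36 -0.99]
tray 415 [561.1 -37.3] [161.6 160. ] 5.0
beaker 79 [ 451.2 -226.6] [57.6 69. ] 2.9
fins 78 [559.3 -36.7] [116.9  10.9] 2.5
35.325 [ 0.5003 -0.255   0.234 ] [[0.979, 0.205, -0.0], [0.205, -0.979, -0.001], [-0.001, 0.001, -1.0]] 0.04365252436019734 [-0.1  0.2 -0.4] [ 0.78  0.15 -0.4   1.65  0.06  1.36 -0.99]
bar [ 384  115   22  133 1707] [ 0.5241 -0.3302  0.0854] [array([ 517.8, -332.4]), array([138.6,  12.6]), np.float64(11.9)]
bar [379 130   9  11  92] [ 0.564  -0.3068  0.0893] [array([ 564.1, -307.9]), array([9.9, 6.1]), np.float64(11.2)]
bar [407 130  11  11 105] [ 0.5699 -0.3338  0.0891] [array([ 570. , -335.4]), array([9.8, 6.7]), np.float64(12.4)]
bar [375 215   8  13  91] [ 0.4774 -0.326   0.0888] [array([ 476.3, -326.6]), array([10.2,  6.2]), np.float64(13.4)]
bar [401 215   9  13 103] [ 0.4832 -0.3527  0.089 ] [array([ 482.1, -353.9]), array([10.4,  6.6]), np.float64(10.6)]
base [ 351  113   61  102 3218] [ 0.5277 -0.3162  0.0077] [array([ 523.4, -330.9]), array([128.2,  70.1]), np.float64(11.9)]
base [399 140  11  71 405] [ 0.5198 -0.3632  0.0077] [array([ 516.8, -364.1]), array([91.1,  8.5]), np.float64(11.8)]
beaker ((458.7600402832031, -227.41012573242188), 34.92605972290039)
```

View pics/w2.png

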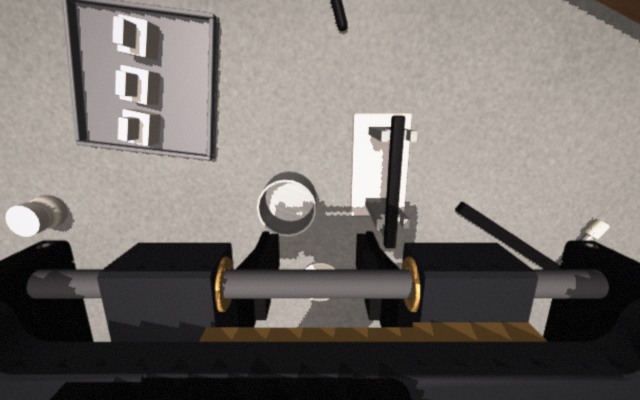

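The wand is back in both forks, near (395,180). The three cartridges stand upright in the shifted tray at about (130,35), (130,85) and (133,128), and the beaker is where it was, at about (288,205).

```bash
python3 -c "
from station import manip
print(manip.close_job())"
```

```text
the job is handed in; nothing more can be done
None
```

Job handed in: all three cartridges stand upright in the tray, and the wand is back on its rest after dips to about 13 mm above the bench in the beaker and then the well (tip depth calculated from the arm's position, not seen); the tray was knocked about 2 cm during the run, not by the robot, and the cartridges stayed standing.

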